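# Find and mark the balance point of a weighted brass bar

### The arm

A 6-joint arm with a two-finger parallel gripper is mounted at the origin on the work surface. World frame = base frame: x ahead of the robot, y to its left, z up, the work surface at z = 0. Lengths are in m, angles in rad, forces in N, time in s.
With the tool pointing down it reaches from about 0.325 to 0.925 m from the base axis. Payload 3.1 kg.
Tool frame: the origin (TCP) lies between the finger pads; the fingertips stand 11 mm ahead of it and the grasp point (between the pads) lies 8 mm behind it; z points along the fingers, y is the line along which they close (so a half turn about z gives the same grasp; the last joint's range is limited). The gripper opens to 85 mm and grips with 20 to 120 N. Pads are 22 mm wide; open, the fingers measure 114 mm over their backs; the gripper's body (76 mm by 85 mm) begins 54 mm behind the grasp point. The pads swing forward as they close: fully open they stand 13 mm farther back than shut.
Start: joints at [-1.411, 0.217, 1.613, -0, 1.311, -0.112], TCP at [0.168, -0.602, 0.242] pointing down, gripper open.
Joint ranges: [-2.75, 2.75], [-0.78, 2.1], [0.31, 2.55], [-1.13, 4.27], [0.13, 2.63], [-2.58, 2.58]. Speed limits (rad/s): [2.79, 2.79, 3.14, 3.14, 3.14, 3.14].

### API

Orientations are given as a unit quaternion [x, y, z, w].
In Python, from plant import arm gives the robot as it stands.
- The arm moves only by the tool drive_tool, never from a script. Its arguments are lists of equal length, an entry for each row: "slide": the shift along the tool's x, y, z scaled (see below), a list of three; "dr": the turn, a rotation vector about the tool's x, y, z scaled (see below), a list of three; "hand": the finger opening in mm, from 0 to 85.4. In form: {"slide": [[dx, dy, dz], ...], "dr": [[ax, ay, az], ...], "hand": [hand, ...]}. A call has 1 to 8 rows; each row is the pose to reach, as a shift and turn from the pose commanded when the call began, along the tool's axes at that moment, turning the shorter way round; what a row does not reach only later rows make up. The controller multiplies each number of a shift by 0.4 m and each number of a turn by 2 pi rad. A row lasts 1/8 s, in which the tool goes at most 62.5 mm and 10.7 degrees, less where a joint would pass 70% of its speed; a pose out of reach is approached as far as the arm can. A call with a number of a shift or a turn outside -1 to 1 is refused whole. A call with a gripper value outside its range is refused whole. The fingers move at their own pace and stop on an object; "newtons" is the grip in N (left out, the last holds). Time passes only in rows, so rows that repeat a pose let the fingers close. It gives the time, the measured TCP pose, the force, the opening and the grip force at its end, in the units of the state.
- arm.sense(): the state, without advancing time (a new reading comes with each control period).
- arm.snapshot(name): name is "scene" or "top" or "wrist"; returns (picture, depth): 384x512x3 uint8, red, green, blue; 384x512 float32, m along the optical axis (not along the pixel's ray), 0 where there is no reading.
- arm.calibration(name): a dict with "camera_matrix" (3x3 intrinsics, pixels), "distortion" ([k1, k2, p1, p2, k3] as OpenCV has them; the pictures are not rectified), "R" (3x3) and "t" (3): a world point X has camera coordinates R X + t. Camera axes: x right, y down, z forward; pixel columns grow to the right and rows downward; lengths in m; the calibration is good to about 2 mm. A picture is of the moment at which its call begins: read the wrist's pose just before it. calibration takes no time and is no camera call; for the wrist camera it gives the pose at the moment of the call.
- arm.close_job(): hands the job in; it is judged then, once.
The state is a dict: "t": time; "joint_positions": joint angles; "dq": joint speeds; "joint_torque": joint torques, N m; "tool_pos": TCP position; "tcp_rot": TCP orientation; "ft_force": force on the tool from outside, world axes, zero at the start; "wrist_torque": the same for the moment, N m; "opening": opening from 0.0 (shut) to 1.0 (fully open); "grip_force": force on a finger pad.
Only numpy, scipy, OpenCV 4.12 (cv2) and the standard library are available. Lean on these libraries where they do the work, as an engineer would, in place of code of your own. Each camera call takes 0.05 s, during which the arm holds its last target. There are 200 camera calls.

### The job

The brass bar on the rail anvil has a weight hidden somewhere inside, and its hanging loop must be soldered at its balance point. Gently slide the bar lengthwise out over the anvil's open edge, a little at a time and letting go to look, until it only just tips down onto the catch pin by itself and no further (within 3 mm or so); then pick the steel marking saddle off the white board and gently press it fully home astride the bar, squarely, right above that edge. Leave the bar tipped and marked, and do not disturb the other things on the bench.

Things in the scene. Friction and masses are not known exactly. Their poses are not given: they have to be found in the camera images.
- edge (a point): middle of the fulcrum edge: the square open end of the anvil's flat top, at the top's height (50 mm above the bench). y points level and outward, the way the bar is slid; z is up; the edge runs along x. Nothing stands beyond it but the catch.
- anvil: fixed rail-shaped steel anvil, head 56 mm wide, top 50 mm high and reaching back 200 mm from the edge; origin on the bench under the edge, axes as edge. Two guide strips on its top, 6 mm high, 5 mm wide, 21 mm apart inside, run from 40 to 180 mm behind the edge and keep the bar straight.
- catch: fixed catch beyond the edge: a level round steel pin, 8 mm diameter, 50 mm long across the bar's path, on a post; its axis is 100 mm outward of the edge, its top 14 mm below the anvil's top. Origin on the bench under it. The level bar slides over it freely; the tipped bar's underside rests on it, about 0.14 rad nose down.
- bar: straight brass bar, 18 x 18 x 300 mm, about 0.7 kg, lying on the anvil between the guides, its rear end free to be pushed; origin at the middle of its underside, y along its length and outward like the edge's y, z up through its top face. A hidden weight puts its balance point up to 28 mm either side of its middle.
- bar_mid (a point): centre of the brass bar, 9 mm above its underside, axes as bar. The bar slides with a few newtons. Whatever touches its rear end holds that end down by friction and delays the tipping, so it tips truly only when let go; its rear end then rises by about 20 mm.
- saddle_grip (a point): steel marking saddle standing on the white board: middle of its upright tab, the place to grip, 38 mm above its feet. Tab 10 mm (x) by 20 mm (y), 34 mm high, on a deck 32 mm (x) by 20 mm (y), 4 mm thick. Whole saddle 50 mm high, 0.05 kg. z up, x lies across and y along the bar when mounted, either way round.
- saddle_seat (a point): middle of the underside of the saddle's deck, 26 mm below saddle_grip, 12 mm above its feet, same axes; when home it lies on the bar's top face.
- saddle: the same saddle; origin between its feet. Two legs 12 mm high and 4 mm thick leave a 24 mm slot along y. Sprung balls inside the legs stand 17 mm apart and ride over the 18 mm bar, gripping it: pushing on takes a few newtons (under 9) over the last 9 mm, until the deck lies flat on the bar.
- board: white fixed board the saddle stands on, 150 x 200 mm, 12 mm thick, origin under its centre.
- nozzle: bystander: brass torch nozzle standing upright, 32 mm across, 80 mm high; origin under its foot.
- ferrule: bystander: steel ring 34 mm across and 22 mm high on the white board; origin under its centre.
- stone: bystander: small black stone chip, 16 x 12 x 6 mm, on the white board.
- stone2: bystander: small black stone chip, 18 x 13 x 6 mm, on the white board.
- file: bystander: wood-handled hand tool lying on the bench; origin under its middle, long along its x.
- block: bystander: small wooden block 60 x 45 x 30 mm; origin under its centre.
- pot: bystander: white ceramic cup 70 mm across, 90 mm high; origin under its centre.
Not all that is in view belongs to the job. Leave any orange look-alike of the saddle alone.

How it is judged:
By the outcome, as a careful person would: the job done as asked, in the order asked, and still so for the second after the job is handed in, with the robot touching nothing.
It also fails if it takes over 72 s, if anything falls off the work surface, if the arm or the gripper's body presses on something with over 40 N, if the wrist force passes 120 N, or if a joint passes its speed limit or range.

## Working session

There is one attempt and no reset: what is moved stays moved. The work goes in short steps, Python scripts to look and compute and a tool call to move; the robot and the scene stay as the last step left them, time stands still between calls to the robot, and variables do not carry over. Pictures are saved under pics/ and viewed, at most 10 in all, crops included, and the job is handed in when it is done.

Besides the shell and the picture viewer there is one more tool, called after "Request:" by a JSON object that holds its "name" and its "arguments", one argument or row to a line. drive_tool: Moves the arm, as the interface text tells. Shifts and turns lie within -1 to 1; 1 stands for 0.4 m of shift or 2 pi rad of turn. Its arguments: {"type":"object","properties":{"slide":{"type":"array"},"dr":{"type":"array"},"hand":{"type":"array"},"newtons":{"type":"number"}},"required":["slide","dr","hand"]}

```bash
mkdir -p pics; ls; cat > h.py <<'E'
import numpy as np, cv2
from plant import arm
def snap(n):
    c=arm.calibration(n); p,d=arm.snapshot(n); return p,d,c
def pt(c,d,u,v):
    K=np.array(c["camera_matrix"]);R=np.array(c["R"]);t=np.array(c["t"])
    n=cv2.undistortPoints(np.array([[[u,v]]],float),K,np.array(c["distortion"]))[0,0]
    return R.T@(np.array([n[0],n[1],1])*d-t)
def onz(c,u,v,z):
    R=np.array(c["R"]);t=np.array(c["t"]);o=-R.T@t;a=pt(c,1.0,u,v)-o
    return o+a*(z-o[2])/a[2]
def proj(c,X):
    R=np.array(c["R"]);rv=cv2.Rodrigues(R)[0]
    return cv2.projectPoints(np.array(X,float).reshape(-1,1,3),rv,np.array(c["t"]),np.array(c["camera_matrix"]),np.array(c["distortion"]))[0][:,0]
def cloud(c,d):
    h,w=d.shape;uv=np.stack(np.meshgrid(np.arange(w),np.arange(h)),-1).reshape(-1,1,2).astype(float)
    n=cv2.undistortPoints(uv,np.array(c["camera_matrix"]),np.array(c["distortion"]))[:,0]
    P=np.c_[n,np.ones(len(n))]*d.reshape(-1,1)
    return ((P-np.array(c["t"]))@np.array(c["R"])).reshape(h,w,3)
def save(n,p,box=None,s=1):
    if box: p=p[box[1]:box[3],box[0]:box[2]]
    cv2.imwrite(n,cv2.resize(p[:,:,::-1],None,fx=s,fy=s,interpolation=cv2.INTER_CUBIC))
E
python3 - <<'E'
from h import *
a,d,c=snap("top"); b,e,f=snap("scene")
np.savez("s0.npz",a=a,d=d,b=b,e=e)
save("pics/top0.png",a,s=1.56);save("pics/scene0.png",b,s=1.56)
for q in(c,f): print(-np.array(q["R"]).T@np.array(q["t"]),np.array(q["R"]).round(3).tolist())
print(arm.sense())
E
```

```text
pics
[0.4479862  0.12146768 0.83916571] [[-0.023, -1.0, 0.02], [-0.997, 0.022, -0.075], [0.075, -0.022, -0.997]]
[1.08251696 0.40030785 0.53397902] [[-0.435, 0.9, 0.009], [0.512, 0.256, -0.82], [-0.741, -0.352, -0.572]]
{'t': 0.1, 'joint_positions': array([-1.41121883e+00,  2.17716327e-01,  1.61480025e+00, -8.28863779e-06,
        1.31132052e+00, -1.12200190e-01]), 'dq': array([-0.00025522, -0.00285232, -0.00581292,  0.00118193, -0.00105318,
       -0.00202013]), 'joint_torque': array([ 7.68577847e-04, -3.98075116e+01, -3.04969168e+01, -4.71109206e-05,
        4.19269563e-03,  1.04975067e-05]), 'tool_pos': array([ 0.16768019, -0.60133054,  0.24106163]), 'tcp_rot': array([ 9.90780541e-01,  1.35471988e-01, -3.05847526e-05, -1.12181409e-03]), 'ft_force': array([0.5287197 , 0.26503833, 0.06365498]), 'wrist_torque': array([-0.01321149, -0.04062279,  0.02419941]), 'grip_force': 0.0, 'opening': 0.997823630087932}
```

View pics/top0.png

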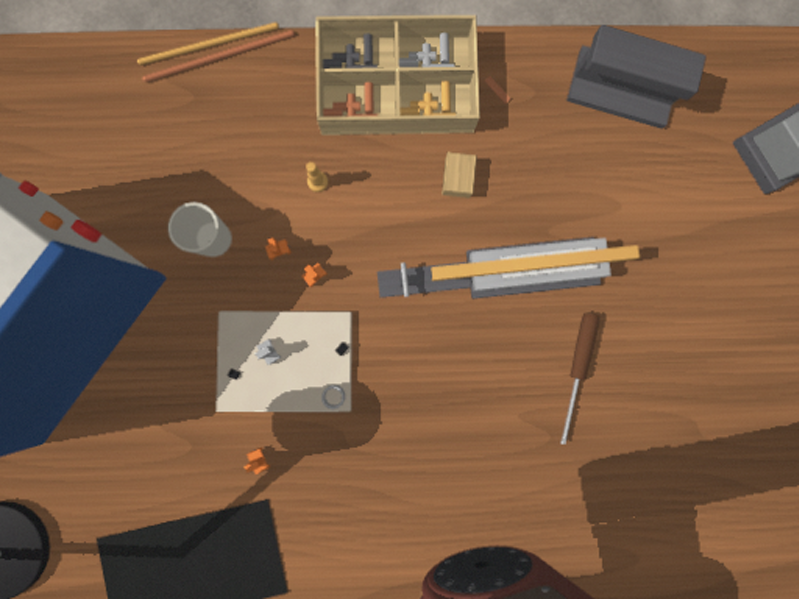

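View pics/scene0.png

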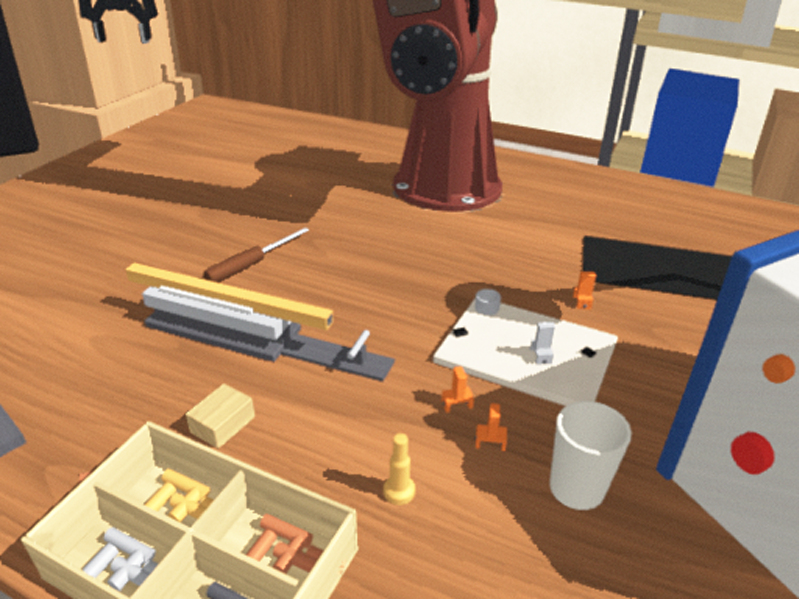

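The top view shows the bar from (432,273) to (638,252), with its front on the left (+y) over the anvil edge near (472,270). The catch is at (405,278). The saddle is on the board at (268,351), the ferrule at (334,396), and the stones at (234,374) and (342,349). The other three saddles are orange.

```bash
python3 - <<'E'
from h import *
s=np.load("s0.npz")
def rect(n,P):
    if len(P)<10: print(n,len(P));return
    r=cv2.minAreaRect((P[:,:2]*1000).astype(np.float32)); print(n,len(P),np.round(r[0],1),np.round(r[1],1),round(r[2],2),'z',np.percentile(P[:,2],[5,50,95]).round(4), cv2.boxPoints(r).round(0).tolist())
for n,p,d in(("top",s['a'],s['d']),("scene",s['b'],s['e'])):
    c=arm.calibration(n);X=cloud(c,d);H=cv2.cvtColor(p,cv2.COLOR_RGB2HSV)
    ok=(d>0)
    box=lambda x0,x1,y0,y1,z0,z1: ok&(X[...,0]>x0)&(X[...,0]<x1)&(X[...,1]>y0)&(X[...,1]<y1)&(X[...,2]>z0)&(X[...,2]<z1)
    reg=(0.35,0.62,-.35,.2)
    rect(n+" bar",X[box(*reg,.062,.08)])
    rect(n+" anvtop",X[box(*reg,.044,.054)&(H[...,1]<60)])
    rect(n+" catch",X[box(*reg,.02,.043)&(H[...,1]<60)])
    reg=(0.2,0.45,.1,.42)
    rect(n+" board",X[box(*reg,.007,.017)&(H[...,1]<60)])
    m=box(*reg,.02,.075)&(H[...,1]<80)
    k,l,st,ce=cv2.connectedComponentsWithStats(m.astype(np.uint8))
    for i in range(1,k):
        if st[i,4]>15: rect(n+" obj"+str(st[i,:2]),X[l==i]); Q=X[l==i]; rect("   top",Q[Q[:,2]>.05])
E
```

```text
top bar 1105 [553.3 -91.2] [ 18.4 300. ] 5.0 z [0.0652 0.0678 0.0699] [[531.0, 57.0], [557.0, -241.0], [576.0, -240.0], [549.0, 59.0]]
top anvtop 1133 [550.9 -73.4] [ 56.4 263.8] 4.96 z [0.0475 0.0499 0.0524] [[511.0, 56.0], [534.0, -207.0], [590.0, -202.0], [568.0, 60.0]]
top catch 187 [509.7  29.5] [148.9 441.1] 24.65 z [0.0253 0.0346 0.0402] [[350.0, 199.0], [534.0, -202.0], [669.0, -140.0], [485.0, 261.0]]
top board 3583 [327.  278.6] [199.5 246. ] 89.99 z [0.0099 0.0123 0.0147] [[204.0, 179.0], [450.0, 179.0], [450.0, 378.0], [204.0, 378.0]]
top obj[163 219] 140 [434.  298.9] [32.1 20.5] 32.03 z [0.0261 0.0299 0.0635] [[415.0, 299.0], [426.0, 282.0], [453.0, 299.0], [442.0, 316.0]]
   top 50 [433.9 299. ] [ 9.7 19.7] 32.21 z [0.0528 0.0617 0.0639] [[425.0, 305.0], [435.0, 288.0], [443.0, 293.0], [433.0, 310.0]]
top obj[206 247] 93 [366.8 203.7] [31.8 31.6] 88.44 z [0.0223 0.0334 0.0357] [[351.0, 188.0], [382.0, 187.0], [383.0, 219.0], [351.0, 220.0]]
   top 0
scene bar 1064 [553.3 -91.4] [ 23.  301.8] 4.89 z [0.0628 0.0673 0.0689] [[529.0, 58.0], [555.0, -243.0], [578.0, -241.0]
[... 172 characters left out ...]
83 [525.2  31.9] [129.8 464. ] 30.89 z [0.0235 0.0345 0.0419] [[350.0, 198.0], [589.0, -201.0], [700.0, -134.0], [462.0, 264.0]]
scene board 2589 [396.4 279.3] [199.6 107.1] 89.94 z [0.0096 0.0112 0.0131] [[343.0, 180.0], [450.0, 179.0], [450.0, 379.0], [343.0, 379.0]]
scene obj[305 185] 172 [366.6 204.7] [33.9 31.6] 42.81 z [0.0207 0.0289 0.034 ] [[343.0, 205.0], [365.0, 182.0], [390.0, 205.0], [368.0, 228.0]]
   top 0
scene obj[340 207] 273 [434.8 298.9] [32.8 21.4] 30.98 z [0.0235 0.0403 0.061 ] [[415.0, 300.0], [426.0, 281.0], [454.0, 298.0], [443.0, 317.0]]
   top 88 [434.3 298.4] [12.2 20.3] 31.38 z [0.0503 0.0583 0.0621] [[424.0, 304.0], [434.0, 287.0], [445.0, 293.0], [434.0, 310.0]]
```

```bash
cat >> h.py <<'E'
from scipy.spatial.transform import Rotation as Ro
def rel(P,head):
    "slide/dr numbers to get tool down with tool x at heading (deg), TCP at P"
    s=arm.sense();q=Ro.from_quat(s["tcp_rot"]);T=Ro.from_euler("z",head,degrees=True)*Ro.from_euler("x",180,degrees=True)
    print("t",s["t"],"pos",s["tool_pos"].round(4),"F",s["ft_force"].round(2),"open",round(s["opening"],3))
    print("slide",(q.inv().apply(np.array(P)-s["tool_pos"])/.4).round(4),"dr",((q.inv()*T).as_rotvec()/(2*np.pi)).round(4))
E
python3 - <<'E'
from h import *
rel([.5685,-.2655,.14],4.98)
s=np.load("s0.npz")
# catch pin refine: along-bar coordinate, edge hypothesis
u=np.array([-.0868,.9962]);o=np.array([.5446,-.0053]);w=np.array([.9962,.0868])
for n,d in(("top",s['d']),("scene",s['e'])):
    X=cloud(arm.calibration(n),d).reshape(-1,3);l=(X[:,:2]-o)@u;a=(X[:,:2]-o)@w
    m=(abs(l-.1)<.03)&(abs(a)<.05)&(X[:,2]>.026)&(X[:,2]<.045)
    print(n,"pin l",np.percentile(l[m],[5,50,95]).round(4),"a",np.percentile(a[m],[2,50,98]).round(4),m.sum())
    for z0,z1,nm in((.045,.054,"top"),):
        m=(l>-.25)&(l<.02)&(abs(a)<.03)&(abs(a)>.0185)&(X[:,2]>z0)&(X[:,2]<z1)
        print("  anvil l",np.percentile(l[m],[0,.5,99.5,100]).round(4),"a",np.percentile(a[m],[1,99]).round(4))
    m=(abs(l)<.3)&(abs(a)<.02)&(X[:,2]>.062)&(X[:,2]<.08)
    print("  bar l",np.percentile(l[m],[0,.5,99.5,100]).round(4),"a",np.percentile(a[m],[1,99]).round(4))
E
```

```text
t 0.1 pos [ 0.1677 -0.6013  0.2411] F [0.53 0.27 0.06] open 0.998
slide [ 1.1906 -0.5392  0.2541] dr [-0.0004 -0.      0.0294]
top pin l [0.0959 0.1012 0.1056] a [-0.0238 -0.0005  0.0247] 90
  anvil l [-0.2002 -0.1998  0.0004  0.0015] a [-0.0277  0.0283]
  bar l [-0.2364 -0.2349  0.0627  0.0636] a [-0.0079  0.0101]
scene pin l [0.0989 0.1036 0.107 ] a [-0.0238  0.0023  0.0242] 100
  anvil l [-0.1981 -0.197   0.0014  0.0017] a [0.0187 0.0295]
  bar l [-0.2374 -0.2348  0.0639  0.0644] a [-0.0089  0.0111]
```

Request:
{"name": "drive_tool", "arguments": {
  "slide": [
    [0.14,-0.06,0.03],
    [0.28,-0.13,0.06],
    [0.42,-0.19,0.09],
    [0.56,-0.25,0.12],
    [0.7,-0.32,0.15],
    [0.84,-0.38,0.18],
    [0.98,-0.44,0.21]
  ],
  "dr": [
    [0,0,0.01],
    [0,0,0.02],
    [0,0,0.0294],
    [0,0,0.0294],
    [0,0,0.0294],
    [0,0,0.0294],
    [0,0,0.0294]
  ],
  "hand": [0,0,0,0,0,0,0],
  "newtons": 30
}}

```text
t: 0.98
tool_pos: [0.4986, -0.3262, 0.1577]
tcp_rot: [0.999, 0.043, -0.0, -0.0]
ft_force: [1.0, 0.6, 0.9]
opening: -0.001
grip_force: 0.0
```

```bash
python3 - <<'E'
from h import *
rel([.5685,-.2655,.0700],4.98)
E
```

```text
t 0.975 pos [ 0.4986 -0.3262  0.1577] F [0.96 0.56 0.85] open -0.001
slide [ 0.1874 -0.1359  0.2193] dr [-0.      0.0001  0.    ]
```

Request:
{"name": "drive_tool", "arguments": {
  "slide": [
    [0.1,-0.07,0.02],
    [0.1874,-0.1359,0.06],
    [0.1874,-0.1359,0.14],
    [0.1874,-0.1359,0.2193],
    [0.1874,-0.1359,0.2193],
    [0.1874,-0.1359,0.2193]
  ],
  "dr": [
    [0,0,0],
    [0,0,0],
    [0,0,0],
    [0,0,0],
    [0,0,0],
    [0,0,0]
  ],
  "hand": [0,0,0,0,0,0]
}}

```text
t: 1.72
tool_pos: [0.5678, -0.2675, 0.0715]
tcp_rot: [0.999, 0.043, 0.0, 0.0]
ft_force: [-0.3, -0.0, 0.3]
opening: 0.001
grip_force: 0.0
```

```bash
python3 - <<'E'
from h import *
p,d,c=snap("wrist")
save("pics/w1.png",p,s=1.2)
p2,d2,c2=snap("scene"); save("pics/s1.png",p2,(60,150,260,260),4)
rel([.5685,-.2655,.0700],4.98)
E
```

```text
t 1.825 pos [ 0.5686 -0.2681  0.0727] F [-0.1  -0.52  0.24] open 0.002
slide [ 0.0002 -0.0066  0.0068] dr [ 0.0003 -0.0004 -0.    ]
```

View pics/s1.png

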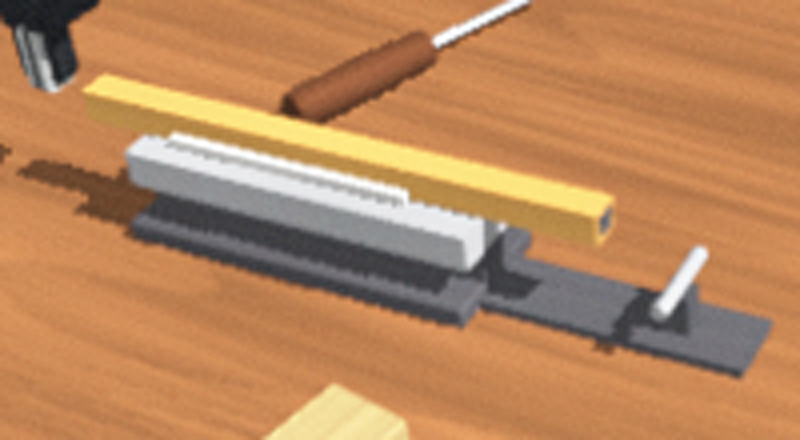

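The crop shows the shut fingertips just behind the bar's rear end at (52,90), above guide height. The bar is level and the catch is clear.

Request:
{"name": "drive_tool", "arguments": {
  "slide": [
    [0,-0.02,0.003],
    [0,-0.04,0.003],
    [0,-0.06,0.003],
    [0,-0.08,0.003],
    [0,-0.1,0.003],
    [0,-0.12,0.003],
    [0,-0.135,0.003],
    [0,-0.145,0.003]
  ],
  "dr": [
    [0,0,0],
    [0,0,0],
    [0,0,0],
    [0,0,0],
    [0,0,0],
    [0,0,0],
    [0,0,0],
    [0,0,0]
  ],
  "hand": [0,0,0,0,0,0,0,0]
}}

```text
t: 2.82
tool_pos: [0.5632, -0.2101, 0.0704]
tcp_rot: [0.999, 0.044, 0.001, 0.001]
ft_force: [0.7, -4.6, -0.5]
opening: -0.003
grip_force: 2.7
```

```bash
cat >> h.py <<'E'
U=np.array([-.0868,.9962]);O=np.array([.5450,-.0050]);W=np.array([.9962,.0868])
def bar():
    for n in("top","scene"):
        p,d,c=snap(n);X=cloud(c,d).reshape(-1,3);H=cv2.cvtColor(p,cv2.COLOR_RGB2HSV).reshape(-1,3)
        l=(X[:,:2]-O)@U;a=(X[:,:2]-O)@W
        m=(abs(l)<.3)&(abs(a)<.02)&(X[:,2]>.035)&(X[:,2]<.1)&(H[:,0]<30)&(H[:,0]>12)&(H[:,1]>90)
        if n=="top": m&=abs(a)<.008
        print(n,"bar l",np.percentile(l[m],[0,.5,99.5,100]).round(4),"a",np.percentile(a[m],[2,98]).round(4),m.sum())
        if n=="top":
            k=np.polyfit(l[m],X[m,2],1);print("   slope",k[0].round(4),"z at edge",k[1].round(4))
    s=arm.sense();print("t",s["t"],"tcp l",((s["tool_pos"][:2]-O)@U).round(4),"a",((s["tool_pos"][:2]-O)@W).round(4),"z",s["tool_pos"][2].round(4),"F",s["ft_force"].round(2))
E
python3 - <<'E'
from h import *
bar()
E
```

```text
top bar l [-0.1954 -0.1857  0.104   0.1057] a [-0.0079  0.0077] 924
   slope 0.0038 z at edge 0.0678
scene bar l [-0.2186 -0.1937  0.231   0.2366] a [-0.0087  0.0109] 1590
t 2.925 tcp l -0.2054 a 0.0003 z 0.0704 F [ 0.94 -4.51  1.64]
```

Request:
{"name": "drive_tool", "arguments": {
  "slide": [
    [0,-0.012,0],
    [0,-0.024,0],
    [0,-0.035,0],
    [0,-0.035,0],
    [0,-0.02,0],
    [0,-0.015,0],
    [0,-0.015,0]
  ],
  "dr": [
    [0,0,0],
    [0,0,0],
    [0,0,0],
    [0,0,0],
    [0,0,0],
    [0,0,0],
    [0,0,0]
  ],
  "hand": [0,0,0,0,0,0,0]
}}

```text
t: 3.8
tool_pos: [0.5611, -0.2028, 0.0687]
tcp_rot: [0.999, 0.043, -0.001, -0.001]
ft_force: [0.1, 0.2, 1.2]
opening: -0.0
grip_force: 0.0
```

```bash
python3 - <<'E'
from h import *
bar()
E
```

```text
top bar l [-0.1789 -0.1719  0.1191  0.12  ] a [-0.0079  0.0077] 956
   slope 0.0043 z at edge 0.0677
scene bar l [-0.1811 -0.1784  0.2248  0.236 ] a [-0.0087  0.0106] 1611
t 3.9 tcp l -0.1986 a -0.0008 z 0.069 F [0.47 0.31 0.29]
```

Request:
{"name": "drive_tool", "arguments": {
  "slide": [
    [0,-0.016,0],
    [0,-0.026,0],
    [0,-0.026,0],
    [0,-0.006,0],
    [0,-0.006,0],
    [0,-0.006,0]
  ],
  "dr": [
    [0,0,0],
    [0,0,0],
    [0,0,0],
    [0,0,0],
    [0,0,0],
    [0,0,0]
  ],
  "hand": [0,0,0,0,0,0]
}}

```text
t: 4.65
tool_pos: [0.5615, -0.2007, 0.0693]
tcp_rot: [0.999, 0.043, -0.0, -0.0]
ft_force: [0.3, 0.4, 0.4]
opening: 0.0
grip_force: 0.0
```

```bash
sed -i 's/for n in("top","scene"):/for n in("top",):/' h.py; python3 - <<'E'
from h import *
bar()
E
```

```text
top bar l [-0.1756 -0.1698  0.1213  0.1225] a [-0.0078  0.0077] 965
   slope 0.0046 z at edge 0.0677
t 4.7 tcp l -0.1964 a -0.0006 z 0.0693 F [-0.23 -0.49  0.95]
```

Request:
{"name": "drive_tool", "arguments": {
  "slide": [
    [0,-0.016,0],
    [0,-0.026,0],
    [0,-0.026,0],
    [0,-0.006,0],
    [0,-0.006,0],
    [0,-0.006,0]
  ],
  "dr": [
    [0,0,0],
    [0,0,0],
    [0,0,0],
    [0,0,0],
    [0,0,0],
    [0,0,0]
  ],
  "hand": [0,0,0,0,0,0]
}}

```text
t: 5.45
tool_pos: [0.5613, -0.1983, 0.0693]
tcp_rot: [0.999, 0.043, -0.0, -0.0]
ft_force: [-0.5, -0.1, -0.9]
opening: -0.002
grip_force: 0.0
```

```bash
python3 -c "from h import *; bar()"
```

```text
top bar l [-0.177  -0.168   0.1235  0.1246] a [-0.0079  0.0076] 962
   slope 0.0055 z at edge 0.0677
t 5.5 tcp l -0.194 a -0.0005 z 0.0694 F [0.15 0.23 0.58]
```

Request:
{"name": "drive_tool", "arguments": {
  "slide": [
    [0,-0.016,0],
    [0,-0.026,0],
    [0,-0.026,0],
    [0,-0.006,0],
    [0,-0.006,0],
    [0,-0.006,0]
  ],
  "dr": [
    [0,0,0],
    [0,0,0],
    [0,0,0],
    [0,0,0],
    [0,0,0],
    [0,0,0]
  ],
  "hand": [0,0,0,0,0,0]
}}

```text
t: 6.25
tool_pos: [0.5611, -0.1959, 0.0693]
tcp_rot: [0.999, 0.043, -0.0, -0.0]
ft_force: [-1.0, 0.4, 0.3]
opening: 0.002
grip_force: 0.0
```

```bash
python3 -c "from h import *; bar()"
```

```text
top bar l [-0.1737 -0.1654  0.1259  0.1278] a [-0.0079  0.0077] 973
   slope 0.0056 z at edge 0.0676
t 6.3 tcp l -0.1916 a -0.0005 z 0.0694 F [0.87 0.33 0.02]
```

Request:
{"name": "drive_tool", "arguments": {
  "slide": [
    [0,-0.016,0],
    [0,-0.026,0],
    [0,-0.026,0],
    [0,-0.006,0],
    [0,-0.006,0],
    [0,-0.006,0]
  ],
  "dr": [
    [0,0,0],
    [0,0,0],
    [0,0,0],
    [0,0,0],
    [0,0,0],
    [0,0,0]
  ],
  "hand": [0,0,0,0,0,0]
}}

```text
t: 7.05
tool_pos: [0.5609, -0.1935, 0.0693]
tcp_rot: [0.999, 0.043, -0.0, -0.0]
ft_force: [-0.1, 0.0, 0.1]
opening: -0.004
grip_force: 0.0
```

```bash
python3 -c "from h import *; bar()"
```

```text
top bar l [-0.1693 -0.1632  0.1286  0.1303] a [-0.0079  0.0077] 970
   slope 0.0051 z at edge 0.0677
t 7.1 tcp l -0.1891 a -0.0005 z 0.0693 F [ 0.76 -0.19 -0.01]
```

Request:
{"name": "drive_tool", "arguments": {
  "slide": [
    [0,-0.016,0],
    [0,-0.026,0],
    [0,-0.026,0],
    [0,-0.006,0],
    [0,-0.006,0],
    [0,-0.006,0]
  ],
  "dr": [
    [0,0,0],
    [0,0,0],
    [0,0,0],
    [0,0,0],
    [0,0,0],
    [0,0,0]
  ],
  "hand": [0,0,0,0,0,0]
}}

```text
t: 7.85
tool_pos: [0.5607, -0.1911, 0.0693]
tcp_rot: [0.999, 0.043, -0.0, -0.0]
ft_force: [0.0, 0.7, -1.4]
opening: 0.001
grip_force: 0.0
```

```bash
python3 -c "from h import *; bar()"
```

```text
top bar l [-0.1663 -0.1595  0.1308  0.1325] a [-0.0079  0.0077] 973
   slope 0.0054 z at edge 0.0676
t 7.9 tcp l -0.1867 a -0.0005 z 0.0693 F [ 0.45  0.2  -0.47]
```

Request:
{"name": "drive_tool", "arguments": {
  "slide": [
    [0,-0.016,0],
    [0,-0.026,0],
    [0,-0.026,0],
    [0,-0.006,0],
    [0,-0.006,0],
    [0,-0.006,0]
  ],
  "dr": [
    [0,0,0],
    [0,0,0],
    [0,0,0],
    [0,0,0],
    [0,0,0],
    [0,0,0]
  ],
  "hand": [0,0,0,0,0,0]
}}

```text
t: 8.65
tool_pos: [0.5605, -0.1887, 0.0693]
tcp_rot: [0.999, 0.043, -0.0, -0.001]
ft_force: [-0.2, -0.3, -0.3]
opening: -0.003
grip_force: 0.0
```

```bash
python3 -c "from h import *; bar()"
```

```text
top bar l [-0.1636 -0.1569  0.1332  0.1349] a [-0.0079  0.0077] 981
   slope 0.0034 z at edge 0.0675
t 8.7 tcp l -0.1843 a -0.0005 z 0.0693 F [ 0.07  0.61 -0.05]
```

Request:
{"name": "drive_tool", "arguments": {
  "slide": [
    [0,-0.016,0],
    [0,-0.026,0],
    [0,-0.026,0],
    [0,-0.006,0],
    [0,-0.006,0],
    [0,-0.006,0]
  ],
  "dr": [
    [0,0,0],
    [0,0,0],
    [0,0,0],
    [0,0,0],
    [0,0,0],
    [0,0,0]
  ],
  "hand": [0,0,0,0,0,0]
}}

```text
t: 9.45
tool_pos: [0.5602, -0.1863, 0.0693]
tcp_rot: [0.999, 0.043, -0.0, -0.001]
ft_force: [-0.3, -0.3, -0.7]
opening: -0.001
grip_force: 0.0
```

```bash
python3 -c "from h import *; bar()"
```

```text
top bar l [-0.1596 -0.1521  0.1356  0.1373] a [-0.0079  0.0076] 988
   slope 0.0019 z at edge 0.0674
t 9.5 tcp l -0.1819 a -0.0005 z 0.0693 F [ 0.08 -0.07  0.36]
```

Request:
{"name": "drive_tool", "arguments": {
  "slide": [
    [0,-0.016,0],
    [0,-0.026,0],
    [0,-0.026,0],
    [0,-0.006,0],
    [0,-0.006,0],
    [0,-0.006,0]
  ],
  "dr": [
    [0,0,0],
    [0,0,0],
    [0,0,0],
    [0,0,0],
    [0,0,0],
    [0,0,0]
  ],
  "hand": [0,0,0,0,0,0]
}}

```text
t: 10.25
tool_pos: [0.56, -0.1839, 0.0693]
tcp_rot: [0.999, 0.043, -0.0, -0.001]
ft_force: [-0.1, -0.9, 0.2]
opening: -0.002
grip_force: 0.0
```

```bash
python3 -c "from h import *; bar()"
```

```text
top bar l [-0.1594 -0.1515  0.1386  0.1398] a [-0.0079  0.0077] 994
   slope 0.0008 z at edge 0.0672
t 10.3 tcp l -0.1795 a -0.0005 z 0.0693 F [ 0.34  0.98 -0.2 ]
```

Request:
{"name": "drive_tool", "arguments": {
  "slide": [
    [0,-0.016,0],
    [0,-0.026,0],
    [0,-0.026,0],
    [0,-0.006,0],
    [0,-0.006,0],
    [0,-0.006,0]
  ],
  "dr": [
    [0,0,0],
    [0,0,0],
    [0,0,0],
    [0,0,0],
    [0,0,0],
    [0,0,0]
  ],
  "hand": [0,0,0,0,0,0]
}}

```text
t: 11.05
tool_pos: [0.5598, -0.1815, 0.0693]
tcp_rot: [0.999, 0.043, -0.0, -0.001]
ft_force: [-0.2, 0.3, -0.4]
opening: -0.001
grip_force: 0.0
```

```bash
python3 -c "from h import *; bar()"
```

```text
top bar l [-0.1568 -0.1498  0.141   0.1422] a [-0.0078  0.0076] 997
   slope -0.0003 z at edge 0.0673
t 11.1 tcp l -0.1771 a -0.0006 z 0.0693 F [-0.27 -0.38 -0.1 ]
```

Request:
{"name": "drive_tool", "arguments": {
  "slide": [
    [0,-0.016,0],
    [0,-0.026,0],
    [0,-0.026,0],
    [0,-0.006,0],
    [0,-0.006,0],
    [0,-0.006,0]
  ],
  "dr": [
    [0,0,0],
    [0,0,0],
    [0,0,0],
    [0,0,0],
    [0,0,0],
    [0,0,0]
  ],
  "hand": [0,0,0,0,0,0]
}}

```text
t: 11.85
tool_pos: [0.5596, -0.1791, 0.0693]
tcp_rot: [0.999, 0.043, -0.0, -0.001]
ft_force: [-0.3, -0.4, 0.2]
opening: -0.005
grip_force: 0.0
```

```bash
python3 -c "from h import *; bar()"
```

```text
top bar l [-0.1554 -0.1466  0.1432  0.1444] a [-0.0078  0.0077] 1004
   slope -0.0033 z at edge 0.0672
t 11.9 tcp l -0.1747 a -0.0005 z 0.0693 F [0.36 0.53 0.19]
```

Request:
{"name": "drive_tool", "arguments": {
  "slide": [
    [0,-0.016,0],
    [0,-0.026,0],
    [0,-0.026,0],
    [0,-0.006,0],
    [0,-0.006,0],
    [0,-0.006,0]
  ],
  "dr": [
    [0,0,0],
    [0,0,0],
    [0,0,0],
    [0,0,0],
    [0,0,0],
    [0,0,0]
  ],
  "hand": [0,0,0,0,0,0]
}}

```text
t: 12.65
tool_pos: [0.5594, -0.1767, 0.0693]
tcp_rot: [0.999, 0.043, -0.0, -0.001]
ft_force: [-0.8, -0.3, -0.3]
opening: 0.005
grip_force: 0.0
```

```bash
python3 -c "from h import *; bar()"
```

```text
top bar l [-0.1503 -0.1417  0.146   0.1472] a [-0.0078  0.0076] 1011
   slope -0.0785 z at edge 0.0668
t 12.7 tcp l -0.1723 a -0.0006 z 0.0693 F [ 0.57  0.13 -0.17]
```

It is tipping. I'll back straight off to clear it, then rise.

Request:
{"name": "drive_tool", "arguments": {
  "slide": [
    [0,0.02,0],
    [0,0.06,0],
    [0,0.1,0],
    [0,0.1,-0.1],
    [0,0.1,-0.2]
  ],
  "dr": [
    [0,0,0],
    [0,0,0],
    [0,0,0],
    [0,0,0],
    [0,0,0]
  ],
  "hand": [0,0,20,30,40]
}}

```text
t: 13.32
tool_pos: [0.5626, -0.2183, 0.1497]
tcp_rot: [0.999, 0.043, -0.001, -0.0]
ft_force: [0.8, -0.1, -0.5]
opening: 0.466
grip_force: 0.0
```

```bash
python3 - <<'E'
from h import *
bar()
p,d,c=snap("scene"); save("pics/s2.png",p,(60,130,260,260),4)
E
```

```text
top bar l [-0.1601 -0.1493  0.146   0.1474] a [-0.0078  0.0076] 1067
   slope -0.1306 z at edge 0.0669
t 13.375 tcp l -0.2161 a 0.0028 z 0.1571 F [ 2.42 -1.34  3.69]
```

View pics/s2.png

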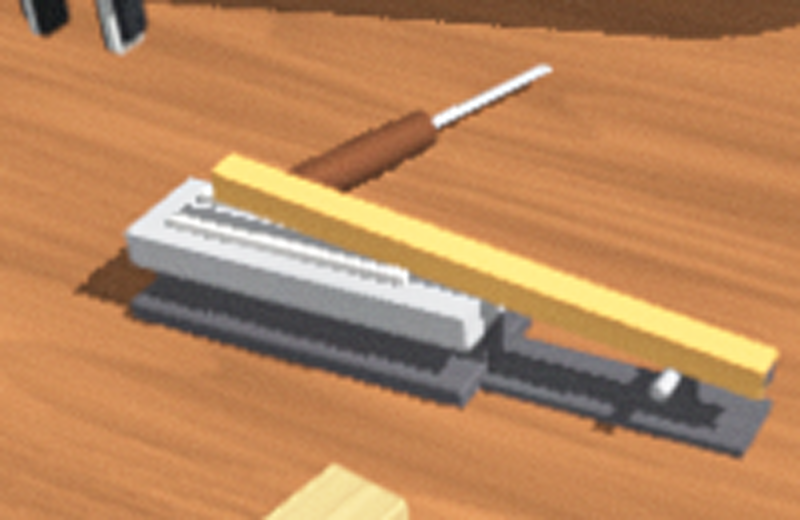

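The crop shows the bar tipped nose-down on the catch pin at (668,380), with its rear raised. The gripper is clear at upper left. Next is the saddle.

```bash
python3 - <<'E'
from h import *
bar(); rel([.4342,.2987,.16],122.0)
E
```

```text
top bar l [-0.1603 -0.1492  0.1461  0.1473] a [-0.0078  0.0076] 1063
   slope -0.1318 z at edge 0.0668
t 13.475 tcp l -0.2153 a 0.0017 z 0.1532 F [ 0.12 -0.19 -0.86]
t 13.475 pos [ 0.5654 -0.2194  0.1532] F [ 0.12 -0.19 -0.86] open 0.469
slide [-0.2153 -1.3185 -0.0238] dr [ 1.400e-03  1.000e-04 -3.252e-01]
```

Request:
{"name": "drive_tool", "arguments": {
  "slide": [
    [0,-0.04,-0.02],
    [-0.02,-0.15,-0.04],
    [-0.05,-0.28,-0.04],
    [-0.08,-0.42,-0.04],
    [-0.1,-0.56,-0.04],
    [-0.12,-0.7,-0.04],
    [-0.14,-0.84,-0.04],
    [-0.16,-0.98,-0.04]
  ],
  "dr": [
    [0,0,-0.029],
    [0,0,-0.058],
    [0,0,-0.087],
    [0,0,-0.116],
    [0,0,-0.145],
    [0,0,-0.174],
    [0,0,-0.203],
    [0,0,-0.232]
  ],
  "hand": [45,45,45,45,45,45,45,45]
}}

```text
t: 14.48
tool_pos: [0.464, 0.169, 0.1642]
tcp_rot: [0.714, 0.7, -0.001, -0.001]
ft_force: [1.0, 0.4, -0.1]
opening: 0.525
grip_force: 0.0
```

```bash
python3 - <<'E'
from h import *
rel([.4342,.2987,.10],122.0)
E
```

```text
t 14.475 pos [0.464  0.169  0.1642] F [ 1.01  0.42 -0.05] open 0.525
slide [ 0.3227 -0.0809  0.1605] dr [-0.0003 -0.     -0.0922]
```

Request:
{"name": "drive_tool", "arguments": {
  "slide": [
    [0.1,-0.03,0],
    [0.2,-0.05,0],
    [0.3227,-0.0809,0.05],
    [0.3227,-0.0809,0.16],
    [0.3227,-0.0809,0.16],
    [0.3227,-0.0809,0.16]
  ],
  "dr": [
    [0,0,-0.029],
    [0,0,-0.058],
    [0,0,-0.087],
    [0,0,-0.0922],
    [0,0,-0.0922],
    [0,0,-0.0922]
  ],
  "hand": [45,45,45,45,45,45]
}}

```text
t: 15.22
tool_pos: [0.4365, 0.2973, 0.1016]
tcp_rot: [0.488, 0.873, -0.0, -0.0]
ft_force: [0.3, -0.1, 0.3]
opening: 0.528
grip_force: 0.0
```

```bash
python3 - <<'E'
from h import *
for n in("wrist",):
    p,d,c=snap(n); X=cloud(c,d); save("pics/w2.png",p,s=1.2)
    m=(d>0)&(np.hypot(X[...,0]-.434,X[...,1]-.299)<.03)&(X[...,2]>.05)&(X[...,2]<.07)
    r=cv2.minAreaRect((X[m][:,:2]*1000).astype(np.float32));print(n,m.sum(),r,np.median(X[m][:,2]))
    m=(d>0)&(np.hypot(X[...,0]-.434,X[...,1]-.299)<.03)&(X[...,2]>.022)&(X[...,2]<.07)
    r=cv2.minAreaRect((X[m][:,:2]*1000).astype(np.float32));print(n,m.sum(),r)
rel([.4342,.2987,.043],122.0)
E
```

```text
wrist 580 ((432.672119140625, 300.39404296875), (9.509271621704102, 20.107322692871094), 31.449609756469727) 0.062252793306521656
wrist 1576 ((432.8229675292969, 300.29925537109375), (32.01893997192383, 20.60460662841797), 31.4077205657959)
t 15.275 pos [0.4374 0.2976 0.1026] F [-0.06  0.8   0.13] open 0.529
slide [ 0.0065 -0.0056  0.1491] dr [ 0.0003  0.     -0.0011]
```

View pics/w2.png

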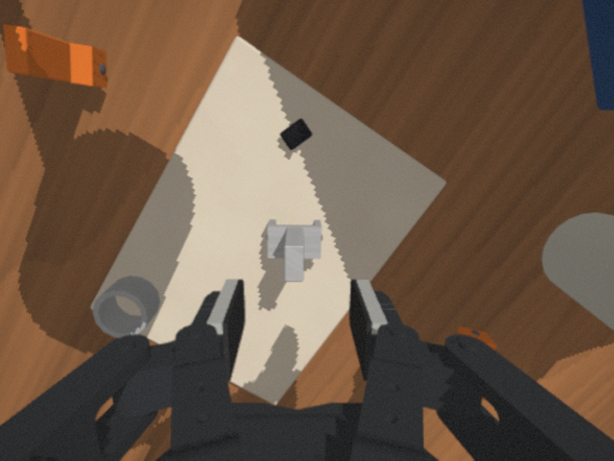

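The wrist view shows the saddle tab top near (294,263), centred between the pads at x≈243 and x≈352, with the ferrule and stones well clear. I'll descend and grip.

Request:
{"name": "drive_tool", "arguments": {
  "slide": [
    [0.0096,-0.0063,0.05],
    [0.0096,-0.0063,0.1],
    [0.0096,-0.0063,0.135],
    [0.0096,-0.0063,0.149],
    [0.0096,-0.0063,0.149],
    [0.0096,-0.0063,0.149]
  ],
  "dr": [
    [0,0,0],
    [0,0,0],
    [0,0,0],
    [0,0,0],
    [0,0,0],
    [0,0,0]
  ],
  "hand": [45,45,45,45,30,20]
}}

```text
t: 16.02
tool_pos: [0.4328, 0.3001, 0.0427]
tcp_rot: [0.487, 0.873, 0.001, 0.0]
ft_force: [0.5, 0.1, 0.7]
opening: 0.234
grip_force: 0.0
```

```bash
python3 - <<'E'
from h import *
rel([.4333,.2996,.043],121.6)
E
```

```text
t 16.025 pos [0.4328 0.3001 0.0427] F [0.5  0.1  0.68] open 0.234
slide [-0.0018  0.0004 -0.0006] dr [0.0002 0.     0.0003]
```

Close, then lift.

Request:
{"name": "drive_tool", "arguments": {
  "slide": [
    [0,0,0],
    [0,0,0],
    [0,0,0],
    [0,0,0],
    [0,0,-0.05],
    [0,0,-0.15],
    [0,0,-0.28],
    [0,0,-0.28]
  ],
  "dr": [
    [0,0,0],
    [0,0,0],
    [0,0,0],
    [0,0,0],
    [0,0,0],
    [0,0,0],
    [0,0,0],
    [0,0,0]
  ],
  "hand": [8,6,4,4,4,4,4,4],
  "newtons": 45
}}

```text
t: 17.02
tool_pos: [0.4352, 0.3016, 0.1586]
tcp_rot: [0.487, 0.873, 0.004, 0.003]
ft_force: [0.9, 0.7, -0.5]
opening: 0.108
grip_force: 43.9
```

```bash
python3 - <<'E'
from h import *
rel([.5449,-.0038,.17],94.98)
p,d,c=snap("wrist");np.savez("w3.npz",p=p,d=d,**{k:np.array(v) for k,v in c.items()})
s=arm.sense();X=cloud(c,d)
q=Ro.from_quat(s["tcp_rot"]);Y=q.inv().apply(X.reshape(-1,3)-s["tool_pos"])
m=(d.ravel()>0)&(abs(Y[:,0])<.025)&(abs(Y[:,1])<.02)&(Y[:,2]>.012)&(Y[:,2]<.03)
r=cv2.minAreaRect((Y[m][:,:2]*1000).astype(np.float32));print(m.sum(),r,np.percentile(Y[m][:,2],[5,50,95]))
save("pics/w3.png",p,s=1.2)
E
```

```text
t 17.025 pos [0.4352 0.3016 0.1586] F [ 0.88  0.73 -0.54] open 0.108
slide [-0.7936 -0.1677 -0.0296] dr [ 0.0016 -0.0003  0.0742]
396 ((5.062163352966309, 2.4761152267456055), (34.57898712158203, 11.065900802612305), 88.38282775878906) [0.01210123 0.0147427  0.02570776]
```

View pics/w3.png

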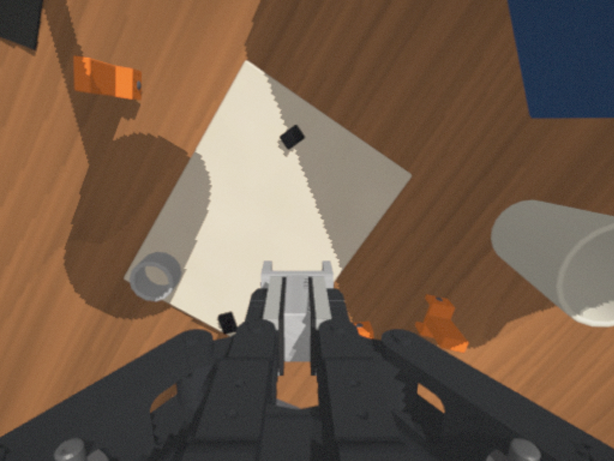

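The wrist view shows the saddle held squarely: its deck spans x≈262–332 at y≈270, between the fingers, and it is off the board. Nothing else moved.

```bash
cat >> h.py <<'E'
th=.139
N=np.array([*(U*np.sin(th)),np.cos(th)]);TX=np.array([*(U*np.cos(th)),-np.sin(th)])
TR=Ro.from_matrix(np.c_[TX,np.cross(-N,TX),-N])
def relT(l,a,h):
    "seat h above bar top at along l, lateral a"
    S=np.array([*(O+U*l+W*a),.0682-.14*l]);P=S+N*(.019+h)
    s=arm.sense();q=Ro.from_quat(s["tcp_rot"])
    print("t",s["t"],"pos",s["tool_pos"].round(4),"want",P.round(4),"F",s["ft_force"].round(2),"grip",s["grip_force"])
    print("slide",(q.inv().apply(P-s["tool_pos"])/.4).round(4),"dr",((q.inv()*TR).as_rotvec()/(2*np.pi)).round(4))
    print("seat offset l,a,h now mm:",1000*((s["tool_pos"]-.019*N-S)@np.c_[TX,[*W,0],N]).round(4))
E
python3 -c "
from h import *
relT(.0012,.0007,.03)"
```

```text
t 17.075 pos [0.4333 0.3005 0.1559] want [0.545  0.003  0.1166] F [ 0.01 -0.93 -0.91] grip 43.943933844566345
slide [-0.7795 -0.1537  0.0978] dr [ 0.0059 -0.0218  0.0741]
seat offset l,a,h now mm: [297.7 -85.4 111.3]
```

Request:
{"name": "drive_tool", "arguments": {
  "slide": [
    [-0.11,-0.02,-0.02],
    [-0.24,-0.05,-0.02],
    [-0.38,-0.08,-0.01],
    [-0.52,-0.1,0],
    [-0.66,-0.13,0],
    [-0.7795,-0.1537,0.04],
    [-0.7795,-0.1537,0.0978],
    [-0.7795,-0.1537,0.0978]
  ],
  "dr": [
    [0,0,0.02],
    [0,0,0.04],
    [0,0,0.06],
    [0.002,-0.006,0.074],
    [0.004,-0.012,0.074],
    [0.0059,-0.0218,0.0741],
    [0.0059,-0.0218,0.0741],
    [0.0059,-0.0218,0.0741]
  ],
  "hand": [4,4,4,4,4,4,4,4]
}}

```text
t: 18.08
tool_pos: [0.5395, 0.002, 0.1101]
tcp_rot: [0.674, 0.735, -0.052, 0.046]
ft_force: [0.3, 0.7, -0.3]
opening: 0.113
grip_force: 43.9
```

```bash
python3 - <<'E'
from h import *
arm.snapshot("top")
relT(.0012,.0007,.03)
c=arm.calibration("wrist");p,d=arm.snapshot("wrist");s=arm.sense()
np.savez("w4.npz",p=p,d=d,**{k:np.array(v) for k,v in c.items()})
save("pics/w4.png",p,s=1.2)
p,d,c=snap("scene");np.savez("s4.npz",p=p,d=d); save("pics/s4.png",p,(120,130,280,250),5)
relT(.0012,.0007,.03)
E
```

```text
t 18.125 pos [0.5409 0.0023 0.1118] want [0.545  0.003  0.1166] F [ 0.35  0.1  -0.32] grip 43.938928842544556
slide [-0.0009  0.0103 -0.012 ] dr [-0.0018  0.0001  0.0001]
seat offset l,a,h now mm: [ 0.3 -4.2 25.2]
t 18.225 pos [0.5431 0.0027 0.1144] want [0.545  0.003  0.1166] F [-0.39 -0.23 -0.08] grip 43.93898785114288
slide [-0.0003  0.0048 -0.0055] dr [-0.0009  0.0002  0.0002]
seat offset l,a,h now mm: [ 0.1 -1.9 27.8]
```

View pics/w4.png

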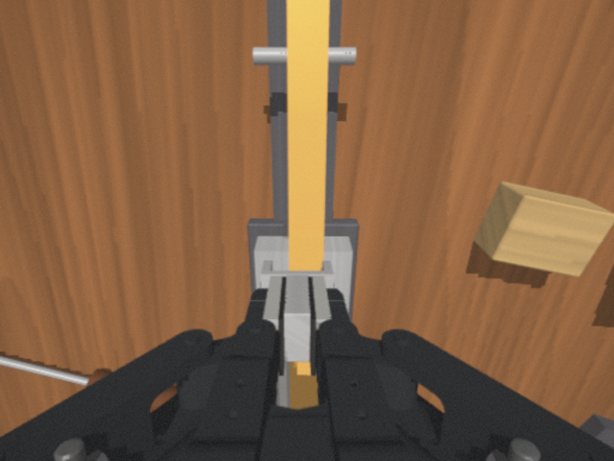

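View pics/s4.png

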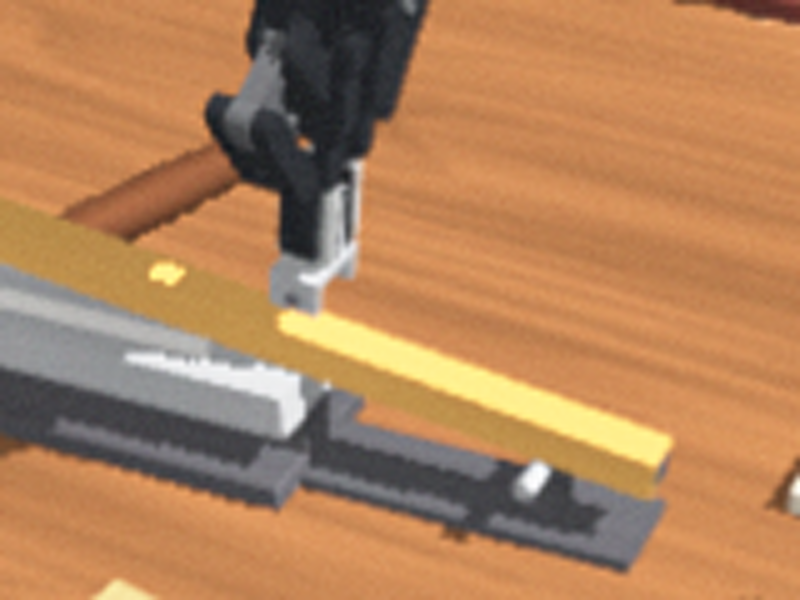

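The wrist view shows the saddle deck (262–332) over the bar (288–327), slightly left while the arm was still settling. I'll hold, then measure the saddle against the bar and anvil edge.

Request:
{"name": "drive_tool", "arguments": {
  "slide": [
    [0,0,0],
    [0,0,0],
    [0,0,0]
  ],
  "dr": [
    [0,0,0],
    [0,0,0],
    [0,0,0]
  ],
  "hand": [4,4,4]
}}

```text
t: 18.6
tool_pos: [0.5439, 0.0025, 0.1154]
tcp_rot: [0.674, 0.735, -0.049, 0.051]
ft_force: [-0.1, -0.9, -1.1]
opening: 0.112
grip_force: 43.9
```

```bash
python3 - <<'E'
from h import *
B=np.c_[TX,[*W,0],N]; S0=np.array([*O,.0682])
for n in("wrist","scene","top"):
    c=arm.calibration(n);p,d=arm.snapshot(n);H=cv2.cvtColor(p,cv2.COLOR_RGB2HSV).reshape(-1,3)
    X=cloud(c,d).reshape(-1,3);L=1000*(X-S0)@B;ok=d.ravel()>0   # bar-aligned: l,a,h mm
    sat=H[:,1]
    def pr(nm,m,ax):
        if m.sum()>8: print(n,nm,m.sum(),[np.percentile(L[m,i],[1,50,99]).round(1).tolist() for i in ax])
    pr("deck/legs",ok&(abs(L[:,0])<20)&(abs(L[:,1])<22)&(L[:,2]>14)&(L[:,2]<38)&(sat<60),(0,1,2))
    for l0 in(20,40,60,80): pr("bar%d"%l0,ok&(abs(L[:,0]-l0)<5)&(abs(L[:,1])<14)&(abs(L[:,2])<5)&(sat>100)&(H[:,0]>14),(1,2))
    l=(X[:,:2]-O)@U*1000;a=(X[:,:2]-O)@W*1000
    m=ok&(abs(X[:,2]-.05)<.004)&(abs(a)>12)&(abs(a)<30)&(l>-40)&(l<15)&(sat<60)
    if m.sum()>8: print(n,"anvil edge l",np.percentile(l[m],[97,99,100]).round(1),"a",np.percentile(a[m],[1,99]).round(1),m.sum())
relT(.0012,.0007,.03)
E
```

```text
wrist deck/legs 598 [[2.0, 10.4, 11.1], [-16.5, -0.9, 15.2], [18.0, 32.7, 37.4]]
wrist bar20 442 [[-8.5, 0.2, 9.0], [-1.0, 0.4, 1.9]]
wrist bar40 482 [[-8.2, 0.5, 9.3], [-1.0, 0.5, 2.0]]
wrist bar60 554 [[-8.6, 0.2, 8.9], [-0.9, 0.5, 2.0]]
wrist bar80 605 [[-8.3, 0.7, 9.1], [-0.9, 0.6, 2.1]]
wrist anvil edge l [2.2 2.5 2.7] a [-28.7  26.8] 1124
scene deck/legs 134 [[-10.5, 3.1, 10.4], [-15.1, 13.3, 17.2], [16.6, 29.5, 37.7]]
scene bar20 40 [[-8.2, 2.5, 11.0], [-4.8, -0.7, 1.1]]
scene bar40 41 [[-8.4, 1.4, 10.6], [-4.0, -1.1, 0.9]]
scene bar60 42 [[-8.4, 2.7, 11.3], [-4.6, -1.2, 1.2]]
scene bar80 40 [[-9.5, 1.5, 10.8], [-4.4, -1.0, 0.7]]
scene anvil edge l [0.5 0.8 1. ] a [12.4 27.8] 128
top bar40 23 [[-7.4, -2.0, 2.9], [-3.7, -0.3, 2.6]]
top anvil edge l [-23.6 -23.2 -22.9] a [-27.9 -14.1] 36
t 18.75 pos [0.5437 0.0023 0.1151] want [0.545  0.003  0.1166] F [-0.13  0.19 -0.76] grip 43.93809735774994
slide [ 0.001   0.0034 -0.0039] dr [-0.0006  0.0003  0.0001]
seat offset l,a,h now mm: [-0.4 -1.4 28.4]
```

Request:
{"name": "drive_tool", "arguments": {
  "slide": [
    [0.0075,0.0018,0],
    [0.0075,0.0018,0.015],
    [0.0075,0.0018,0.03],
    [0.0075,0.0018,0.035],
    [0.0075,0.0018,0.035],
    [0.0075,0.0018,0.035]
  ],
  "dr": [
    [-0.0006,0.0003,0],
    [-0.0006,0.0003,0],
    [-0.0006,0.0003,0],
    [-0.0006,0.0003,0],
    [-0.0006,0.0003,0],
    [-0.0006,0.0003,0]
  ],
  "hand": [4,4,4,4,4,4]
}}

```text
t: 19.5
tool_pos: [0.5443, 0.0033, 0.1006]
tcp_rot: [0.674, 0.735, -0.047, 0.051]
ft_force: [-0.1, 0.4, -0.8]
opening: 0.112
grip_force: 43.9
```

```bash
python3 - <<'E'
from h import *
B=np.c_[TX,[*W,0],N]; S0=np.array([*O,.0682])
for n in("wrist","scene"):
    c=arm.calibration(n);p,d=arm.snapshot(n);H=cv2.cvtColor(p,cv2.COLOR_RGB2HSV).reshape(-1,3)
    X=cloud(c,d).reshape(-1,3);L=1000*(X-S0)@B;ok=d.ravel()>0;sat=H[:,1]
    def pr(nm,m,ax):
        if m.sum()>8: print(n,nm,m.sum(),[np.percentile(L[m,i],[1,50,99]).round(1).tolist() for i in ax])
    pr("deck/legs",ok&(abs(L[:,0])<20)&(abs(L[:,1])<22)&(L[:,2]>4)&(L[:,2]<24)&(sat<60),(0,1,2))
    pr("bar40",ok&(abs(L[:,0]-40)<25)&(abs(L[:,1])<14)&(abs(L[:,2])<5)&(sat>100)&(H[:,0]>14),(1,2))
    l=(X[:,:2]-O)@U*1000;a=(X[:,:2]-O)@W*1000
    m=ok&(abs(X[:,2]-.05)<.004)&(abs(a)>18)&(abs(a)<30)&(l>-40)&(l<15)&(sat<60)
    if m.sum()>8: print(n,"anvil edge l",np.percentile(l[m],[50,97,99,100]).round(1),m.sum())
relT(.002,.0007,.0)
bar()
E
```

```text
wrist deck/legs 592 [[4.8, 13.2, 13.9], [-16.0, -0.4, 15.7], [4.6, 18.4, 23.5]]
wrist bar40 2818 [[-8.5, 0.2, 9.2], [-1.0, 0.5, 1.9]]
wrist anvil edge l [-5.7  2.2  2.3  2.8] 734
scene deck/legs 125 [[-6.9, 5.7, 13.4], [-14.4, 14.6, 17.5], [4.2, 16.2, 23.5]]
scene bar40 198 [[-9.5, 3.0, 10.9], [-4.5, -0.9, 1.1]]
scene anvil edge l [-17.7   1.    1.5   1.8] 89
t 19.6 pos [0.5444 0.0033 0.1008] want [ 5.453e-01 -3.000e-04  8.670e-02] F [-0.21  0.14 -0.53] grip 43.93711745738983
slide [-0.0042  0.0014  0.0361] dr [-0. -0.  0.]
seat offset l,a,h now mm: [ 1.7 -0.6 14.4]
top bar l [-0.1502 -0.1496  0.147   0.1473] a [-0.0079  0.0076] 322
   slope -0.132 z at edge 0.0666
t 19.65 tcp l 0.0083 a 0.0001 z 0.1008 F [ 0.01 -0.88 -0.3 ]
```

Request:
{"name": "drive_tool", "arguments": {
  "slide": [
    [0,0.001,0.012],
    [0,0.001,0.018],
    [0,0.001,0.023],
    [0,0.001,0.028],
    [0,0.001,0.032],
    [0,0.001,0.035],
    [0,0.001,0.036],
    [0,0.001,0.036]
  ],
  "dr": [
    [0,0,0],
    [0,0,0],
    [0,0,0],
    [0,0,0],
    [0,0,0],
    [0,0,0],
    [0,0,0],
    [0,0,0]
  ],
  "hand": [4,4,4,4,4,4,4,4]
}}

```text
t: 20.65
tool_pos: [0.5447, 0.0013, 0.0862]
tcp_rot: [0.674, 0.735, -0.047, 0.051]
ft_force: [-0.1, 0.0, 0.3]
opening: 0.107
grip_force: 44.0
```

```bash
python3 -c "
from h import *
relT(.002,.0007,.0); bar()"
```

```text
t 20.65 pos [0.5447 0.0013 0.0862] want [ 5.453e-01 -3.000e-04  8.670e-02] F [-0.07  0.01  0.26] grip 44.047497510910034
slide [-0.0044  0.0011 -0.0007] dr [-0.0001 -0.0001  0.    ]
seat offset l,a,h now mm: [ 1.7 -0.4 -0.3]
top bar l [-0.151  -0.1496  0.147   0.1473] a [-0.0079  0.0076] 322
   slope -0.1334 z at edge 0.0668
t 20.7 tcp l 0.0063 a 0.0003 z 0.0863 F [ 0.31  0.26 -0.47]
```

Request:
{"name": "drive_tool", "arguments": {
  "slide": [
    [0,0,0.002],
    [0,0,0.003],
    [0,0,0.004],
    [0,0,0.004]
  ],
  "dr": [
    [0,0,0],
    [0,0,0],
    [0,0,0],
    [0,0,0]
  ],
  "hand": [4,4,4,4]
}}

```text
t: 21.2
tool_pos: [0.545, 0.0013, 0.0861]
tcp_rot: [0.674, 0.735, -0.047, 0.051]
ft_force: [-2.7, 0.9, 7.4]
opening: 0.109
grip_force: 45.2
```

```bash
cat > m.py <<'E'
from h import *
relT(.002,.0007,.0)
B=np.c_[TX,[*W,0],N]; S0=np.array([*O,.0682])
for n in("wrist","scene"):
    c=arm.calibration(n);p,d=arm.snapshot(n);H=cv2.cvtColor(p,cv2.COLOR_RGB2HSV).reshape(-1,3)
    X=cloud(c,d).reshape(-1,3);L=1000*(X-S0)@B;ok=d.ravel()>0;sat=H[:,1]
    m=ok&(abs(L[:,0]-3)<13)&(abs(L[:,1])<22)&(L[:,2]>-12)&(L[:,2]<10)&(sat<60)
    q=m&(L[:,2]>1.5)&(L[:,2]<8); print(n,"deck",q.sum(),[np.percentile(L[q,i],[1,50,99]).round(1).tolist() for i in(0,1,2)])
    q=ok&(abs(L[:,0]-40)<20)&(abs(L[:,1])<7)&(abs(L[:,2])<5)&(sat>100);print("  bar h",np.median(L[q,2]).round(2), "slope",np.polyfit(L[q,0],L[q,2],1)[0].round(4))
    if n=="scene": save("pics/s%d.png"%int(arm.sense()["t"]*100),p,(120,130,280,250),5)
E
python3 m.py; ls pics
```

```text
t 21.2 pos [0.545  0.0013 0.0861] want [ 5.453e-01 -3.000e-04  8.670e-02] F [-2.68  0.86  7.38] grip 45.21690309047699
slide [-0.0043  0.0003 -0.0011] dr [-0.0001 -0.0001  0.    ]
seat offset l,a,h now mm: [ 1.7 -0.1 -0.5]
wrist deck 407 [[6.9, 13.0, 14.0], [-15.3, 0.2, 16.0], [1.7, 4.1, 7.7]]
  bar h 0.39 slope 0.006
scene deck 48 [[-6.6, 5.0, 13.1], [-12.6, 11.5, 17.0], [1.8, 2.9, 7.7]]
  bar h -0.69 slope 0.0087
s1.png
s2.png
s2130.png
s4.png
scene0.png
top0.png
w1.png
w2.png
w3.png
w4.png
```

Request:
{"name": "drive_tool", "arguments": {
  "slide": [
    [0,0,0.0015],
    [0,0,0.003],
    [0,0,0.003]
  ],
  "dr": [
    [0,0,0],
    [0,0,0],
    [0,0,0]
  ],
  "hand": [4,4,4]
}}

```text
t: 21.68
tool_pos: [0.5452, 0.0013, 0.0859]
tcp_rot: [0.674, 0.735, -0.047, 0.051]
ft_force: [-4.6, 1.9, 12.9]
opening: 0.107
grip_force: 46.1
```

```bash
python3 m.py; python3 -c "from h import *; bar()"
```

```text
t 21.675 pos [0.5452 0.0013 0.0859] want [ 5.453e-01 -3.000e-04  8.670e-02] F [-4.63  1.89 12.9 ] grip 46.081926226615906
slide [-0.0042 -0.     -0.0014] dr [-0.0001 -0.0001 -0.    ]
seat offset l,a,h now mm: [ 1.7  0.  -0.6]
wrist deck 408 [[7.0, 13.0, 14.1], [-15.4, 0.3, 16.2], [1.7, 4.0, 7.7]]
  bar h 0.36 slope 0.0045
scene deck 57 [[-6.9, 6.2, 13.3], [-10.5, 11.5, 17.0], [1.6, 3.3, 7.7]]
  bar h -0.66 slope 0.0148
top bar l [-0.1581 -0.1494  0.1469  0.1474] a [-0.0077  0.0075] 330
   slope -0.1266 z at edge 0.066
t 21.825 tcp l 0.0062 a 0.0007 z 0.0859 F [-4.85  1.95 12.65]
```

Request:
{"name": "drive_tool", "arguments": {
  "slide": [
    [0,0,-0.003],
    [0,0,-0.006],
    [0,0,-0.006],
    [0,0,-0.006],
    [0,0,-0.006],
    [0,0,-0.006]
  ],
  "dr": [
    [0,0,0],
    [0,0,0],
    [0,0,0],
    [0,0,0],
    [0,0,0],
    [0,0,0]
  ],
  "hand": [4,4,15,25,35,40]
}}

```text
t: 22.58
tool_pos: [0.5446, 0.0013, 0.0857]
tcp_rot: [0.674, 0.735, -0.047, 0.051]
ft_force: [-0.2, -0.9, -0.3]
opening: 0.473
grip_force: 0.0
```

Request:
{"name": "drive_tool", "arguments": {
  "slide": [
    [0,0,-0.03],
    [0,0,-0.08],
    [0,0,-0.15],
    [0,0,-0.25],
    [0,0,-0.35],
    [0,0,-0.35]
  ],
  "dr": [
    [0,0,0],
    [0,0,0],
    [0,0,0],
    [0,0,0],
    [0,0,0],
    [0,0,0]
  ],
  "hand": [40,40,40,40,40,40]
}}

```text
t: 23.32
tool_pos: [0.5464, 0.0209, 0.2303]
tcp_rot: [0.674, 0.735, -0.044, 0.055]
ft_force: [0.9, -0.5, 0.1]
opening: 0.468
grip_force: 0.0
```

```bash
python3 m.py; python3 -c "
from h import *
bar(); p,d,c=snap('scene'); save('pics/end.png',p,(110,120,310,270),4)"
```

```text
t 23.325 pos [0.5464 0.0209 0.2303] want [ 5.453e-01 -3.000e-04  8.670e-02] F [ 0.88 -0.51  0.07] grip 0.0
slide [-0.0022 -0.0109  0.3628] dr [ 0.0016  0.0001 -0.0001]
seat offset l,a,h now mm: [  1.    2.9 145.1]
wrist deck 432 [[-5.9, 4.5, 13.9], [-15.3, -1.7, 15.7], [2.4, 4.5, 6.2]]
  bar h 0.44 slope 0.0037
scene deck 76 [[-6.8, 4.8, 13.5], [-13.0, 8.6, 17.9], [1.6, 3.8, 7.3]]
  bar h -0.66 slope 0.0072
top bar l [-0.1127 -0.1085  0.1468  0.1473] a [-0.0078  0.0076] 493
   slope -0.1315 z at edge 0.0669
t 23.475 tcp l 0.0258 a -0.0003 z 0.224 F [-0.68  0.55 -0.32]
```

View pics/end.png

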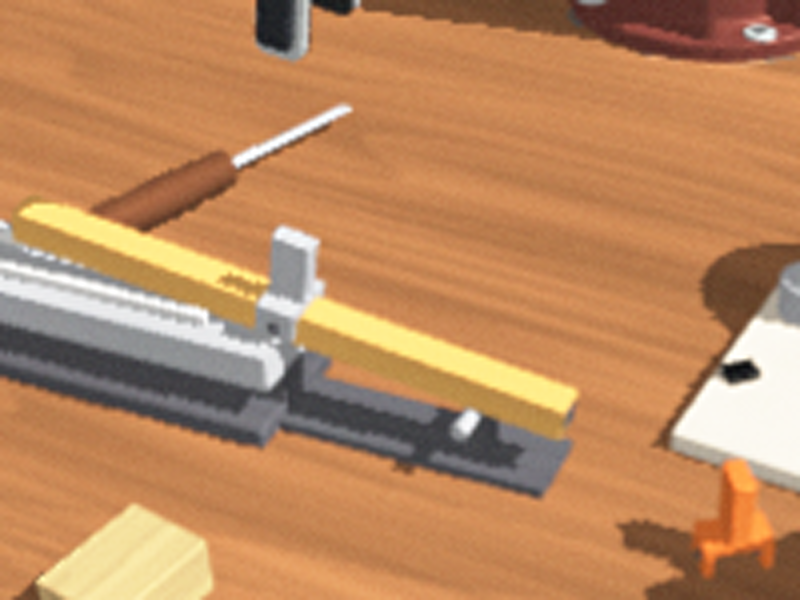

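The saddle sits astride the bar at (290,310), flush and above the anvil edge. The bar is still tipped on the pin at (465,425), its slope unchanged, and the gripper is clear. Handing in.

```bash
python3 -c "
from plant import arm
print(arm.close_job())"
```

```text
the job is handed in; nothing more can be done
None
```

The job is handed in: the bar, slid out in 2.4 mm steps, tipped onto the catch pin by itself and was left there; the saddle is pressed fully home and square, 1.5–2 mm outward of the edge by camera (edge position sure to about 1–2 mm), with no bystander touched.

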